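Set the reel cradle's width with its knurled wheel

ROBOT

A 7-joint arm with a two-finger parallel gripper is mounted at the origin on the work surface. World frame = base frame: x ahead of the robot, y to its left, z up, the work surface at z = 0. Lengths are in m, angles in rad, forces in N, time in s.
With the tool pointing down it reaches from about 0.425 to 0.975 m from the base axis. Payload 16.7 kg.
Tool frame: the origin (TCP) lies midway between the tips of the shut fingers; the grasp point (between the pads) lies ctrl.grip_point_offset behind it (ctrl.grip_point_offset is the distance from the TCP to the grasp point, in m); z points along the fingers, y is the direction in which the jaws open and shut (so a half turn about z gives the same grasp; the last joint's range is limited). The gripper opens to 85 mm and grips with 20 to 120 N. Pads are 22 mm wide; open, the fingers measure 114 mm over their backs; the gripper's body (76 mm by 85 mm) begins 54 mm behind the grasp point. The pads swing forward as they close: fully open they stand 13 mm farther back than shut.
Start: joints at [-1.327, 0.426, 0.074, 1.606, -0.034, 1.111, -0.067], TCP at [0.259, 0.623, 0.203] pointing down, gripper open.
Joint ranges: [-2.85, 2.85], [-0.5, 2.14], [-1.23, 1.37], [0.21, 2.46], [-1.02, 4.16], [0.16, 2.05], [-2.73, 2.73]. Speed limits (rad/s): [1.89, 1.89, 2.39, 2.39, 3.01, 3.01, 3.01].

INTERFACE

Orientations are given as [roll, pitch, yaw] about the fixed x, y, z axes, in that order (R = Rz(yaw) Ry(pitch) Rx(roll)).
In Python, from station import ctrl gives the robot as it stands.
- The arm moves only by the shell command python3 -m creep 'ROWS'. ROWS is JSON, a list of rows, each an object with "dp": the shift along the tool's x, y, z in units of 40 mm (1.0 is 40 mm), a list of three; "turn": the turn, a rotation vector about the tool's x, y, z in rad, a list of three; "fingers": the opening in per cent of the stroke, from 0 (shut) to 100 (fully open). In form: [{"dp": [tx, ty, tz], "turn": [ax, ay, az], "fingers": fingers}, ...]. A call has 1 to 12 rows; each row is the pose to reach, as a shift and turn from the pose commanded when the call began, along the tool's axes at that moment; what a row does not reach only later rows make up. A row lasts 1/12 s, in which the tool goes at most 41.7 mm and 7.16 degrees, less where a joint would pass 70% of its speed; a pose out of reach is approached as far as the arm can. A call with a gripper value outside its range is refused whole. The fingers move at their own pace and stop on an object; the grip force is fixed at half the most. Time passes only in rows, so rows that repeat a pose let the fingers close. It gives the time, the measured TCP pose, the force and the opening at its end, in the units of the state.
- ctrl.get_state(): the state, without advancing time (a new reading comes with each control period).
- ctrl.get_image(name): name is "side" or "top"; returns the picture (480x640x3 uint8, blue, green, red); there is no depth.
- ctrl.camera_params(name): a dict with "intrinsics" (3x3 intrinsics, pixels), "extrinsics" (4x4, takes a point from camera to world coordinates). Camera axes: x right, y down, z forward; pixel columns grow to the right and rows downward; lengths in m; the calibration is good to about 2 mm. A picture is of the moment at which its call begins. camera_params takes no time and is no camera call.
- ctrl.hand_in(): hands the job in, once; it reports no verdict.
The state is a dict: "clock": time; "q": joint angles; "joint_velocities": joint speeds; "joint_efforts": joint torques, N m; "position": TCP position; "eef_rot": TCP orientation; "ft_force": force on the tool from outside, world axes, zero at the start; "wrist_torque": the same for the moment, N m; "opening": finger opening in m.
Only numpy, scipy, OpenCV 4.12 (cv2) and the standard library are available. Lean on these libraries where they do the work, as an engineer would, in place of code of your own. Each camera call takes 0.05 s, during which the arm holds its last target.

TASK

Set the reel cradle for the narrow reel: roll its orange knurled wheel under a fingertip, stroke by stroke, until the gap between the cheeks has closed so far that the black pointer stands wholly inside the green band on the white gauge. Only press and roll the wheel: do not push the orange cheek by hand, do not grip or pull up the wheel or the cradle, and leave the small things on and around the cradle where they are. Finish with the hand clear of everything.

Things in the scene. Friction and masses are not known exactly. Their poses are not given: they have to be found in the camera images.
- cradle: reel cradle fixed to the bench: aluminium deck 175 x 280 mm on a foot plate, with black fixed cheek, orange sliding cheek, white gauge ledge and orange knurled wheel. Origin: centre of its underside. z up; y runs along the slide from the black cheek (inner face y = -45 mm) to the orange one (inner face +60 mm fully open). Cheeks span x -20 to +60 mm, tops 91 mm up. Ledge on +x side, wheel on -x side.
- wheel_top (a point): highest point of the wheel's rim when not pressed, 94 mm above the bench, at x = -55, y = 0 mm in the cradle's frame; does not turn with the wheel (its axes are the cradle's). The wheel stands between two grey fork plates that end 70 mm above the bench, 24 mm below the rim's top.
- wheel: orange knurled wheel, 52 mm diameter, 20 mm wide, one white rib; origin at its centre, axle along the cradle's x. Rolling its top towards the cradle's -y (black cheek) closes the gap. Friction 0.04 N m: stays where left. A rack moves the cheek 8 mm per rad (0.31 mm per mm at rim). A fingertip pressing it 2 to 6 mm down (4 to 12 N) and drawn along y rolls it without slip.
- spin (a joint): turn of the wheel in rad, 0 with the cheek fully open, growing as the gap closes: 125 rad per metre of slide
- mounts (a joint): how far the whole cradle deck, with wheel, cheeks and gauge, is pressed down on its rubber mounts, m, 0 at rest, up to 0.008 (2 N per mm); negative if it is pulled up
- slide (a joint): travel of the orange cheek from fully open towards the black cheek, m, 0 to 0.045; gap between the cheeks = 105 mm - travel. The pointer stands at the middle of the green band at 0.030 (gap 75 mm).
- cheek: the orange sliding cheek, 80 x 8 x 63 mm with its top 91 mm above the bench; origin 38 mm above the bench, in the middle of its thickness. A black pointer 4 mm wide reaches from it over the gauge ledge.
- pointer (a point): outer part of the black pointer on the orange cheek, over the white gauge ledge, 47 mm above the bench
- mark (a point): middle of the green band (10 mm wide along y) on the white gauge ledge, 44 mm above the bench; the pointer passes 3 mm above it
- hub: small blue printed ring, 32 mm across, 18 mm high, loose on the deck between the cheeks. Origin at its underside. Leave alone.
- glue: yellow glue stick with red cap, 30 mm across, 94 mm tall, standing on the bench. Origin at its underside. Leave alone.
- scraper: scraper (spatula) 200 mm long, lying on the bench. Origin at its underside. Leave alone.
- bracket: green printed L-bracket, 50 x 30 x 40 mm, on the bench. Origin at its underside. Leave alone.
- jar: clear jar with black lid, 64 mm across, 75 mm tall. Origin at its underside. Leave alone.

How it is judged:
On the way:
1. a fingertip presses on the knurled wheel (contact force between the fingers and wheel above 0.5 N), for 0.2 s.
At the end, for the whole second after the job is handed in: the pointer is inside the green band, its middle within 3.2 mm of the middle of the band (slide at 0.0268 to 0.0332 m) and at rest; the small things on and around the cradle are within 20 mm of where they stood (value of joint slide between 0.0268 and 0.0332 m and velocity of joint slide between -0.002 and 0.002 m/s and distance of each of hub, glue, scraper, bracket, jar from where it was at the start of the episode below 0.02 m); the robot touches nothing.
It fails at once if the orange cheek is pushed directly (contact force between any of the arm, the fingers and cheek above 1 N).
It fails at once if the wheel or cradle is gripped and pulled up (value of joint mounts below -0.002 m).
It fails at once if a small thing on or around the cradle is lifted, carried or pushed away (distance of any of hub, glue, scraper, bracket, jar from where it was at the start of the episode above 0.02 m).
It also fails if it takes over 45 s, if anything falls off the work surface, if the arm or the gripper's body presses on something with over 40 N, if the wrist force passes 120 N, or if a joint passes its speed limit or range.

## Working session

There is one attempt and no reset: what is moved stays moved. The work goes in short steps, Python scripts to look and compute and a shell command to move; the robot and the scene stay as the last step left them, time stands still between calls to the robot, and variables do not carry over. Pictures are saved under pics/ and viewed, and the job is handed in when it is done.

```bash
mkdir -p pics; ls
python3 - <<'E'
from station import ctrl
import cv2
for n in("side","top"):
    cv2.imwrite(f"pics/{n}0.png",ctrl.get_image(n)); p=ctrl.camera_params(n); print(n,p)
print(ctrl.get_state(), ctrl.grip_point_offset)
E
```

```text
pics
side {'intrinsics': array([[504.48967421,   0.        , 316.09782336],
       [  0.        , 504.48967421, 242.0053336 ],
       [  0.        ,   0.        ,   1.        ]]), 'extrinsics': array([[ 0.74539915, -0.34295087,  0.57163346,  0.09543124],
       [-0.66660655, -0.37835689,  0.64224744, -0.4628684 ],
       [-0.00397786, -0.8597853 , -0.5106402 ,  0.51713893],
       [ 0.        ,  0.        ,  0.        ,  1.        ]])}
top {'intrinsics': array([[537.70807735,   0.        , 322.13243675],
       [  0.        , 537.70807735, 247.79601755],
       [  0.        ,   0.        ,   1.        ]]), 'extrinsics': array([[-0.02879149, -0.99798461,  0.05654883,  0.52167741],
       [-0.99909491,  0.02695918, -0.03290235,  0.08021843],
       [ 0.03131153, -0.05744496, -0.99785754,  1.02951918],
       [ 0.        ,  0.        ,  0.        ,  1.        ]])}
{'clock': 0.1, 'q': array([-1.32650583,  0.4266685 ,  0.07386296,  1.60655625, -0.03408859,
        1.11083269, -0.06709246]), 'joint_velocities': array([ 0.00053896, -0.00018828,  0.00118483, -0.0008395 , -0.00143228,
       -0.00034665,  0.00248616]), 'joint_efforts': array([ 8.48592783e-03, -9.51534820e+01,  3.77152517e+00, -4.64394701e+01,
        1.96542498e-02,  6.61854021e-03,  1.79301958e-05]), 'position': array([0.25886756, 0.62293269, 0.20267576]), 'eef_rot': array([-3.14039141e+00,  9.89073923e-05,  2.74777373e+00]), 'ft_force': array([0.22858865, 0.05421246, 0.05608289]), 'wrist_torque': array([-0.00413898,  0.00720584,  0.00927187]), 'opening': 0.0852268935669556} 0.0187
```

View pics/side0.png

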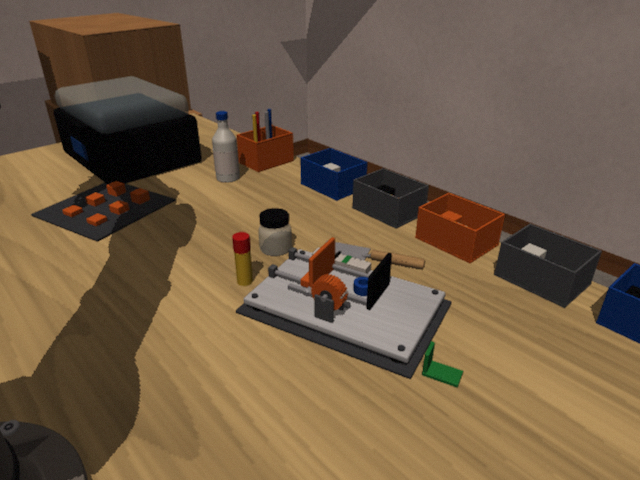

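View pics/top0.png

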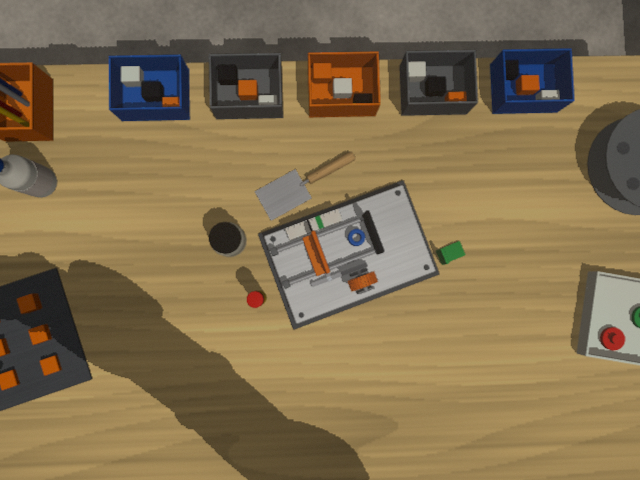

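Run:
```python
import cv2
a=cv2.imread("pics/top0.png")[170:340,240:460]; cv2.imwrite("pics/topz.png",cv2.resize(a,None,fx=3.5,fy=3.5,interpolation=2))
a=cv2.imread("pics/side0.png")[225:370,230:460]; cv2.imwrite("pics/sidez.png",cv2.resize(a,None,fx=3.4,fy=3.4,interpolation=2))
```

```text
(no output)
```

View pics/topz.png

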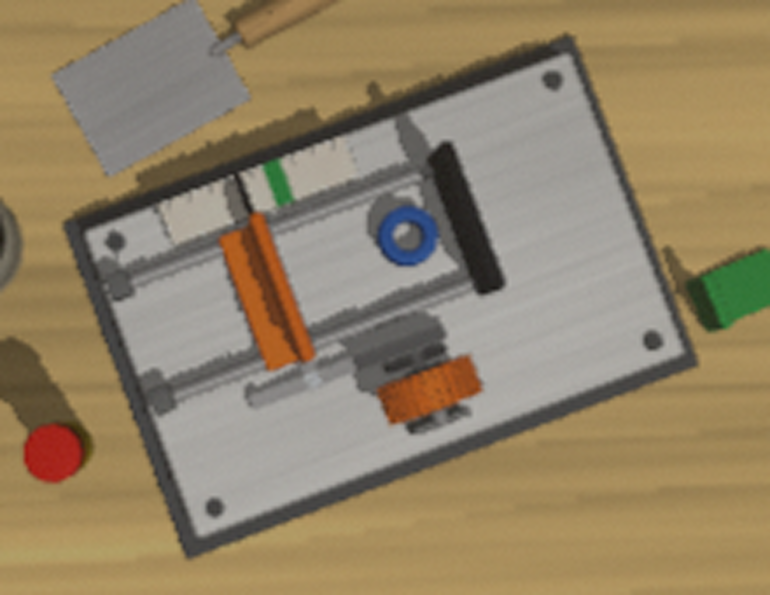

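View pics/sidez.png

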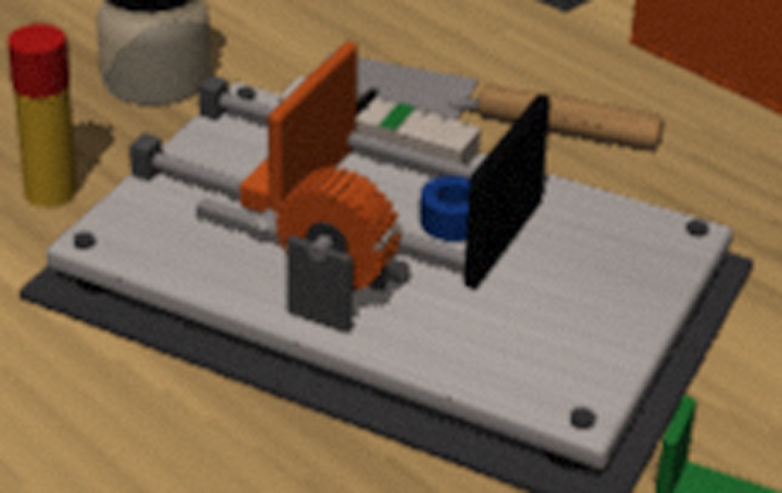

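```bash
cat > h.py <<'E'
import numpy as np,cv2
from station import ctrl
def ray(n,uv,z):
    p=ctrl.camera_params(n);K=p["intrinsics"];E=p["extrinsics"]
    d=E[:3,:3]@np.linalg.solve(K,[uv[0],uv[1],1.]);o=E[:3,3]
    return o+d*(z-o[2])/d[2]
def proj(n,X):
    p=ctrl.camera_params(n);K=p["intrinsics"];E=np.linalg.inv(p["extrinsics"])
    c=E[:3,:3]@np.asarray(X)+E[:3,3];c=K@c;return c[:2]/c[2]
E
python3 - <<'E'
from h import *
tz=lambda a,b:(240+a/3.5-.36,170+b/3.5-.36)
c=np.array([ray("top",tz(*p),0.004) for p in[(68,225),(573,40),(693,360),(190,555)]])
print(c.round(4)); 
L=[np.linalg.norm(c[i]-c[(i+1)%4]) for i in range(4)];print(np.round(L,4))
s=np.array([ray("top",tz(*p),0.028) for p in[(116,241),(553,79),(653,340),(214,507)]])
ctr=c.mean(0);print("foot",ctr,"screws",s.mean(0))
for q in(c,s):
    d=(q[0]-q[1])+(q[3]-q[2]);e=(q[0]-q[3])+(q[1]-q[2]);print(np.arctan2(d[1],d[0])-np.pi/2,np.arctan2(e[1],e[0]))
im=cv2.imread("pics/top0.png");hsv=cv2.cvtColor(im,cv2.COLOR_BGR2HSV)
o=cv2.inRange(hsv,(5,170,80),(16,255,255));g=cv2.inRange(hsv,(50,120,50),(75,255,255))
for nm,m in(("o",o),("g",g)):
    n,l,st,ce=cv2.connectedComponentsWithStats(m)
    for i in range(1,n):
        x,y=ce[i]
        if st[i][4]>15 and 250<x<470 and 170<y<340: print(nm,st[i],ce[i])
E
```

```text
[[ 0.6095  0.1659  0.004 ]
 [ 0.7048 -0.1144  0.004 ]
 [ 0.5263 -0.1739  0.004 ]
 [ 0.4289  0.1042  0.004 ]]
[0.2961 0.1881 0.2947 0.1909]
foot [ 0.56738933 -0.00457242  0.004     ] screws [ 0.56780882 -0.00404859  0.028     ]
0.33222938656967327 0.32566310826339706
0.3310746975236256 0.3285862398743146
o [303 231  26  44 558] [315.55555556 253.82795699]
o [348 272  29  19 296] [362.19256757 281.09121622]
g [316 216   7  12  47] [318.89361702 221.57446809]
g [440 241  25  23 322] [452.         251.70496894]
```

```bash
cat >> h.py <<'E'
YAW=.330;C0=np.array([.5676,-.0043,0])
R=np.array([[np.cos(YAW),-np.sin(YAW),0],[np.sin(YAW),np.cos(YAW),0],[0,0,1]])
W=lambda x,y,z:C0+R@np.array([x,y,z])
L=lambda X:R.T@(np.asarray(X)-C0)
E
python3 - <<'E'
from h import *
tz=lambda a,b:(240+a/3.5-.36,170+b/3.5-.36)
print("wheeltop",W(-.055,0,.094))
print("wheel centroid local @.088",L(ray("top",(362.2,281.1),.088)))
print("green local",L(ray("top",(318.9,221.6),.044)))
for p in[(237,178),(250,210)]:print("pointer",L(ray("top",tz(*p),.047)))
print("glue top",L(ray("top",tz(53,452),.094)))
print("black cheek top",[L(ray("top",tz(*p),.091)).round(4) for p in[(441,147),(491,290)]])
sz=lambda a,b:(230+a/3.4-.36,225+b/3.4-.36)
for n in("side","top"):
    print(n,proj(n,W(-.055,0,.094)))
print("side green",L(ray("side",sz(397,117),.044)),"ptr",L(ray("side",sz(365,104),.047)))
s=ctrl.get_state();from scipy.spatial.transform import Rotation as Ro
T=Ro.from_euler("xyz",s["eef_rot"]).as_matrix()
d=T.T@(W(-.055,.0,.12)-s["position"]);print("dp",d/.04,"yaw need",YAW+np.pi-s["eef_rot"][2],YAW+np.pi/2-s["eef_rot"][2])
E
```

```text
wheeltop [ 0.51556767 -0.02212237  0.094     ]
wheel centroid local @.088 [-0.05493419  0.00288335  0.088     ]
green local [0.07357465 0.03461064 0.044     ]
pointer [0.08258091 0.05394812 0.047     ]
pointer [0.06443447 0.05345467 0.047     ]
glue top [-0.01782079  0.18850972  0.094     ]
black cheek top [array([ 0.0571, -0.0459,  0.091 ]), array([-0.0189, -0.0438,  0.091 ])]
side [330.4608822  278.14659978]
top [364.12056574 280.56780854]
side green [0.07348909 0.03606753 0.044     ] ptr [0.07240251 0.05394137 0.047     ]
dp [-12.11401859 -12.42690553   2.08302135] yaw need 0.723818921729142 -0.8469774050657546
```

```bash
python3 -m creep '[{"dp":[-12,-12.2,0],"turn":[0,0,0.847],"fingers":0},{"dp":[-12,-12.2,0],"turn":[0,0,0.847],"fingers":0},{"dp":[-12,-12.2,0],"turn":[0,0,0.847],"fingers":0},{"dp":[-12,-12.2,0],"turn":[0,0,0.847],"fingers":0},{"dp":[-12,-12.2,0],"turn":[0,0,0.847],"fingers":0},{"dp":[-12,-12.2,0],"turn":[0,0,0.847],"fingers":0},{"dp":[-12,-12.2,0],"turn":[0,0,0.847],"fingers":0},{"dp":[-12,-12.2,0],"turn":[0,0,0.847],"fingers":0},{"dp":[-12,-12.2,0],"turn":[0,0,0.847],"fingers":0},{"dp":[-12,-12.2,0],"turn":[0,0,0.847],"fingers":0},{"dp":[-12,-12.2,0],"turn":[0,0,0.847],"fingers":0},{"dp":[-12,-12.2,0],"turn":[0,0,0.847],"fingers":0}]'
cat >> h.py <<'E'
from scipy.spatial.transform import Rotation as Ro
def need(x,y,z):
    s=ctrl.get_state();T=Ro.from_euler("xyz",s["eef_rot"]).as_matrix()
    q=Ro.from_matrix(T).inv()*Ro.from_euler("xyz",[np.pi,0,YAW+np.pi/2])
    print("t",s["clock"],"local",L(s["position"]).round(4),"F",s["ft_force"].round(2),"op",s["opening"],"need dp",(T.T@(W(x,y,z)-s["position"])/.04).round(3),"turn",q.as_rotvec().round(3))
E
python3 -c "
from h import *
need(-.055,.013,.125)"
```

```text
clock: 1.1
position: [0.4461, 0.1576, 0.2034]
eef_rot: [3.141, -0.0, 1.901]
ft_force: [1.0, 1.0, -0.6]
opening: 0.0
t 1.1 local [-0.0625  0.1925  0.2034] F [ 1.    0.98 -0.57] op 6.479840998727376e-06 need dp [-4.488  0.186  1.958] turn [ 0. -0.  0.]
```

```bash
python3 -m creep '[{"dp":[-4.2,0.19,0],"turn":[0,0,0],"fingers":0},{"dp":[-4.2,0.19,0],"turn":[0,0,0],"fingers":0},{"dp":[-4.2,0.19,0],"turn":[0,0,0],"fingers":0},{"dp":[-4.2,0.19,1.6],"turn":[0,0,0],"fingers":0},{"dp":[-4.2,0.19,1.9],"turn":[0,0,0],"fingers":0},{"dp":[-4.2,0.19,1.9],"turn":[0,0,0],"fingers":0},{"dp":[-4.2,0.19,1.9],"turn":[0,0,0],"fingers":0},{"dp":[-4.2,0.19,1.9],"turn":[0,0,0],"fingers":0}]'
python3 -c "
from h import *
need(-.055,.013,.105)
cv2.imwrite('pics/s1.png',cv2.resize(ctrl.get_image('side')[150:370,210:460],None,fx=3,fy=2.7))
"
```

```text
clock: 1.77
position: [0.5076, 0.0034, 0.1277]
eef_rot: [-3.141, 0.0, 1.9]
ft_force: [0.0, 0.5, 1.4]
opening: 0.0003
t 1.7667 local [-0.0543  0.0267  0.1277] F [0.04 0.46 1.41] op 0.0002752397081779459 need dp [-0.344 -0.017  0.568] turn [-0.001  0.    -0.   ]
```

View pics/s1.png

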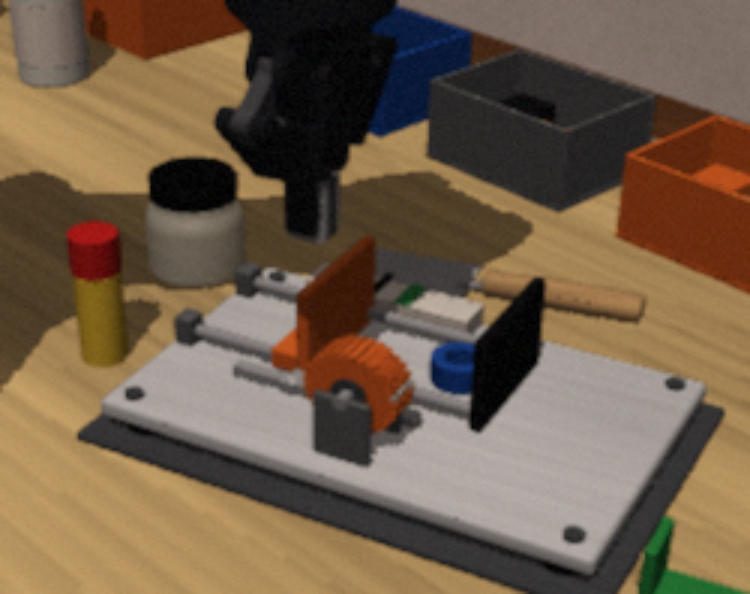

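```bash
python3 -c "
from h import *
print(proj('side',ctrl.get_state()['position']))"
python3 -m creep '[{"dp":[-0.33,-0.02,0.3],"turn":[0,0,0],"fingers":0},{"dp":[-0.33,-0.02,0.5],"turn":[0,0,0],"fingers":0},{"dp":[-0.33,-0.02,0.5],"turn":[0,0,0],"fingers":0},{"dp":[-0.33,-0.02,0.5],"turn":[0,0,0],"fingers":0}]'
python3 -c "
from h import *
need(-.055,.013,.091)"
```

```text
[314.67549722 253.06487347]
clock: 2.15
position: [0.5112, -0.0087, 0.108]
eef_rot: [3.141, -0.0, 1.902]
ft_force: [-0.7, 0.5, 0.0]
opening: -0.0
t 2.15 local [-0.0548  0.0142  0.108 ] F [-0.74  0.53  0.  ] op -2.1577272550269778e-05 need dp [-0.029 -0.005  0.424] turn [ 0.    -0.     0.001]
```

```bash
python3 -c "
from h import *
im=ctrl.get_image('side')
print(proj('side',ctrl.get_state()['position']))
cv2.imwrite('pics/s2.png',cv2.resize(im[200:320,260:400],None,fx=5,fy=5))
cv2.imwrite('pics/t2.png',cv2.resize(ctrl.get_image('top')[170:340,240:460],None,fx=3.5,fy=3.5))
"
```

```text
[322.1652012  267.42970118]
```

View pics/s2.png

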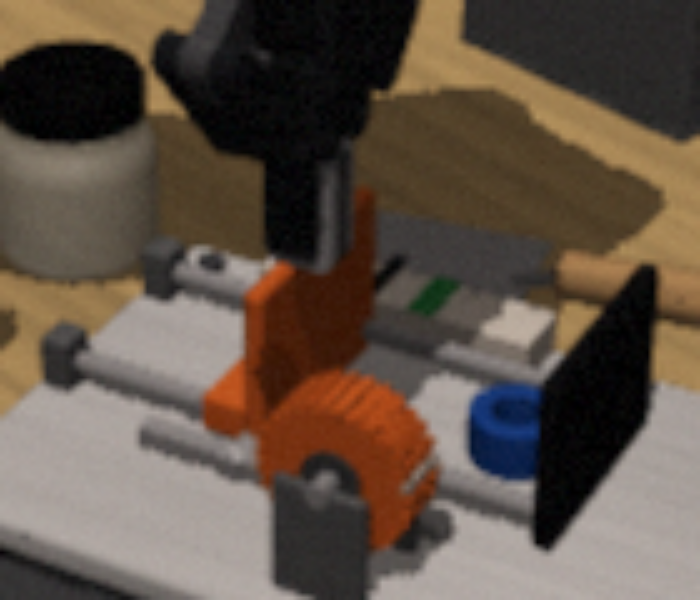

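View pics/t2.png

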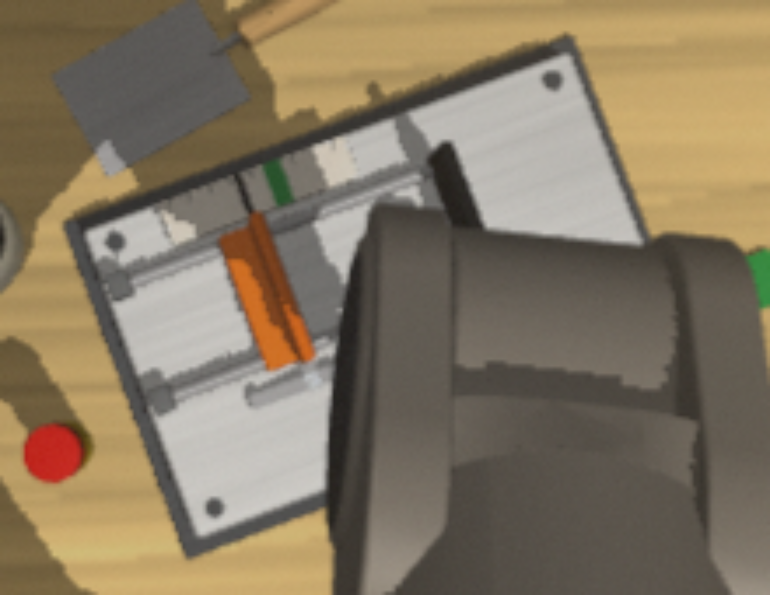

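```bash
python3 -m creep '[{"dp":[0,0,0],"turn":[0,0,0.6],"fingers":0},{"dp":[0,0,0],"turn":[0,0,0.6],"fingers":0},{"dp":[0,0,0],"turn":[0,0,0.6],"fingers":0},{"dp":[0,0,0],"turn":[0,0,0.6],"fingers":0},{"dp":[0,0,0],"turn":[0,0,0.6],"fingers":0},{"dp":[0,0,0],"turn":[0,0,0.6],"fingers":0},{"dp":[0,0,0],"turn":[0,0,0.6],"fingers":0}]'
python3 -c "
from h import *
im=ctrl.get_image('side')
print(proj('side',ctrl.get_state()['position']))
cv2.imwrite('pics/s3.png',cv2.resize(im[200:320,260:400],None,fx=5,fy=5))
"
```

```text
clock: 2.83
position: [0.5113, -0.009, 0.1077]
eef_rot: [3.141, -0.0, 1.305]
ft_force: [-0.1, -0.0, 1.1]
opening: 0.0001
[322.348219   267.83821686]
```

View pics/s3.png

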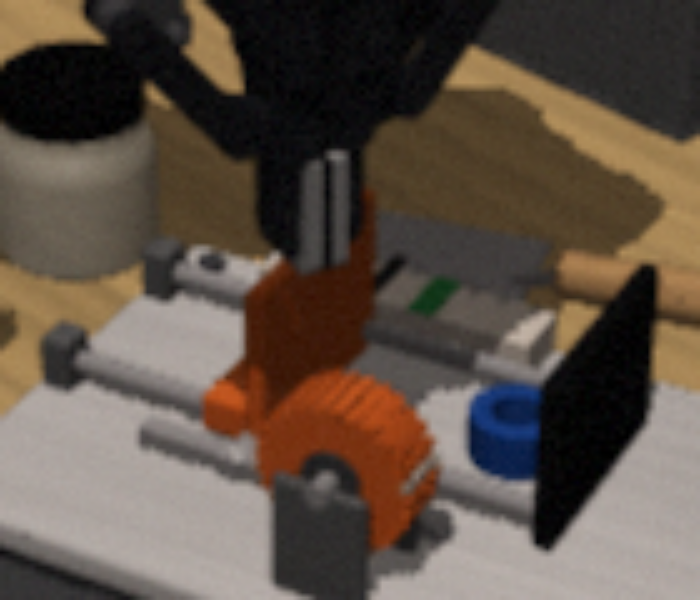

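```bash
python3 -m creep '[{"dp":[0,0,0.1],"turn":[0,0,-0.597],"fingers":0},{"dp":[0,0,0.2],"turn":[0,0,-0.597],"fingers":0},{"dp":[0,0,0.2],"turn":[0,0,-0.597],"fingers":0},{"dp":[0,0,0.2],"turn":[0,0,-0.597],"fingers":0},{"dp":[0,0,0.2],"turn":[0,0,-0.597],"fingers":0},{"dp":[0,0,0.2],"turn":[0,0,-0.597],"fingers":0},{"dp":[0,0,0.2],"turn":[0,0,-0.597],"fingers":0}]'
python3 -c "
from h import *
need(-.055,.010,.091)
for z in (.10,.11,.12,.13): print(z,proj('side',W(-.055,.0145,z)))"
```

```text
clock: 3.47
position: [0.5112, -0.0097, 0.0996]
eef_rot: [3.141, -0.0, 1.896]
ft_force: [-0.1, -0.4, 0.4]
opening: 0.0
t 3.4667 local [-0.0551  0.0131  0.0996] F [-0.08 -0.38  0.35] op 2.9912176018348156e-05 need dp [-0.078  0.003  0.214] turn [ 0.    -0.    -0.005]
0.1 [321.79117912 272.05987244]
0.11 [321.80339287 266.38471011]
0.12 [321.81577699 260.63038475]
0.13 [321.82833507 254.79522835]
```

```bash
python3 -m creep '[{"dp":[0,0,0.05],"turn":[0,0,0],"fingers":0},{"dp":[0,0,0.1],"turn":[0,0,0],"fingers":0},{"dp":[0,0,0.15],"turn":[0,0,0],"fingers":0},{"dp":[0,0,0.2],"turn":[0,0,0],"fingers":0},{"dp":[0,0,0.2],"turn":[0,0,0],"fingers":0},{"dp":[0,0,0.2],"turn":[0,0,0],"fingers":0}]'
python3 -c "
from h import *
im=ctrl.get_image('side')
need(-.055,.010,.091)
print(proj('side',ctrl.get_state()['position']))
cv2.imwrite('pics/s4.png',cv2.resize(im[200:320,260:400],None,fx=5,fy=5))
"
```

```text
clock: 3.97
position: [0.511, -0.0096, 0.0911]
eef_rot: [-3.141, 0.0, 1.898]
ft_force: [0.0, -0.6, 0.9]
opening: 0.0
t 4.0167 local [-0.0552  0.0133  0.0912] F [ 0.14 -0.63  0.36] op -4.9806245792213585e-05 need dp [-0.082  0.006  0.006] turn [-0.     0.    -0.003]
[322.43348406 277.2871821 ]
```

View pics/s4.png

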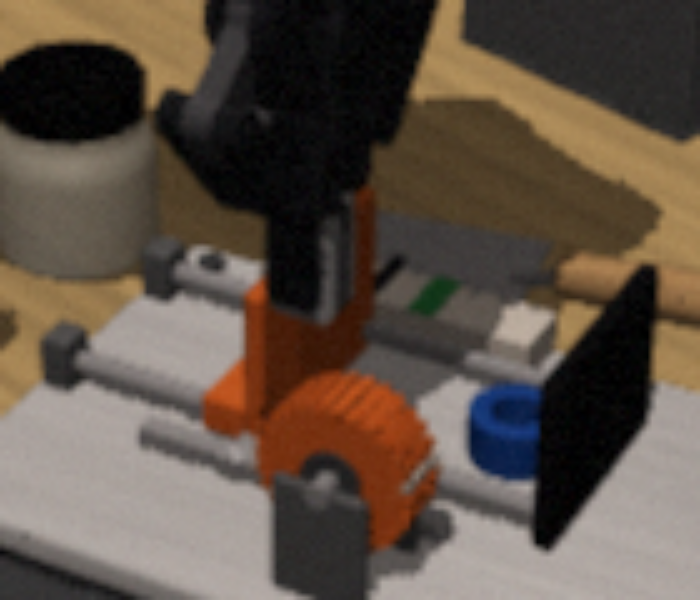

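```bash
python3 -m creep '[{"dp":[-0.04,0,0.1],"turn":[0,0,0],"fingers":0},{"dp":[-0.08,0,0.2],"turn":[0,0,0],"fingers":0},{"dp":[-0.08,0,0.3],"turn":[0,0,0],"fingers":0},{"dp":[-0.08,0,0.35],"turn":[0,0,0],"fingers":0},{"dp":[-0.08,0,0.4],"turn":[0,0,0],"fingers":0},{"dp":[-0.08,0,0.4],"turn":[0,0,0],"fingers":0},{"dp":[-0.08,0,0.4],"turn":[0,0,0],"fingers":0}]'
python3 -c "
from h import *
im=ctrl.get_image('side')
need(-.055,.010,.075)
cv2.imwrite('pics/s5.png',cv2.resize(im[200:320,260:400],None,fx=5,fy=5))
"
```

```text
clock: 4.6
position: [0.512, -0.0127, 0.0752]
eef_rot: [-3.141, 0.0, 1.898]
ft_force: [-1.2, -0.3, -0.3]
opening: -0.0001
t 4.65 local [-0.0552  0.01    0.0753] F [-0.28  0.35  0.17] op 0.0006067415027476332 need dp [-0.     0.004  0.008] turn [-0.     0.    -0.003]
```

View pics/s5.png

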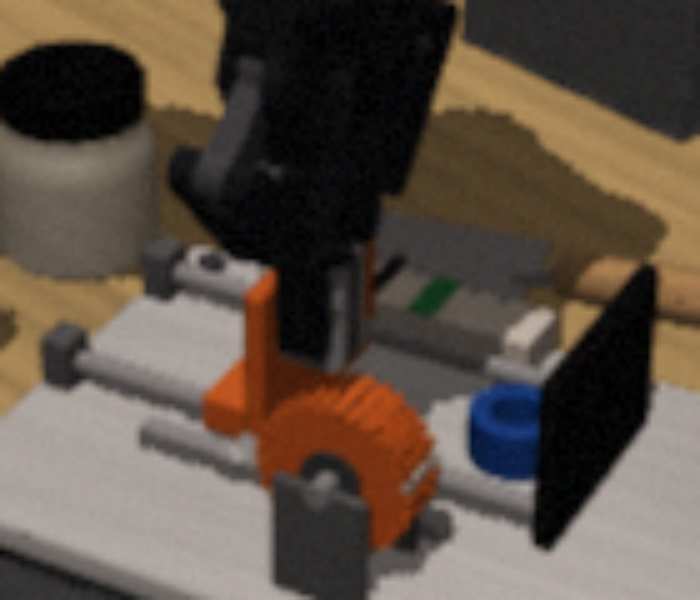

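```bash
for i in 1 2; do python3 -m creep '[{"dp":[0,0,0.05],"turn":[0,0,0],"fingers":0},{"dp":[0,0,0.05],"turn":[0,0,0],"fingers":0},{"dp":[0,0,0.05],"turn":[0,0,0],"fingers":0}]';done
python3 -c "
from h import *
im=ctrl.get_image('side')
need(-.055,.010,.075)
cv2.imwrite('pics/s6.png',cv2.resize(im[230:310,290:370],None,fx=7,fy=7,interpolation=2))
"
```

```text
clock: 4.9
position: [0.5121, -0.0127, 0.0733]
eef_rot: [-3.142, -0.0, 1.898]
ft_force: [0.6, 0.8, -0.7]
opening: -0.0
clock: 5.15
position: [0.5121, -0.0127, 0.0712]
eef_rot: [-3.141, 0.0, 1.898]
ft_force: [0.5, 0.1, -0.2]
opening: -0.0
t 5.2 local [-0.0552  0.01    0.0713] F [-0.81  0.7  -0.22] op -7.428956570951633e-05 need dp [-0.001  0.006 -0.093] turn [-0.     0.    -0.003]
```

View pics/s6.png

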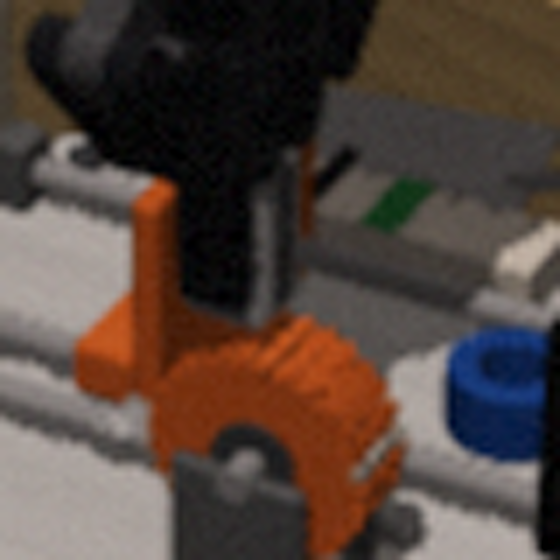

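```bash
for i in 1 2; do python3 -m creep '[{"dp":[0,0,0.05],"turn":[0,0,0],"fingers":0},{"dp":[0,0,0.05],"turn":[0,0,0],"fingers":0},{"dp":[0,0,0.05],"turn":[0,0,0],"fingers":0}]';done
python3 -c "
from h import *
im=ctrl.get_image('side')
need(-.055,.010,.075)
cv2.imwrite('pics/s7.png',cv2.resize(im[230:310,290:370],None,fx=7,fy=7,interpolation=2))
"
```

```text
clock: 5.45
position: [0.5121, -0.0127, 0.0692]
eef_rot: [-3.141, -0.0, 1.898]
ft_force: [0.1, 0.5, 0.5]
opening: -0.0
clock: 5.7
position: [0.5121, -0.0127, 0.0672]
eef_rot: [-3.141, 0.0, 1.898]
ft_force: [0.0, -0.7, 0.4]
opening: -0.0002
t 5.75 local [-0.0552  0.01    0.0673] F [-0.38 -0.49  0.45] op -4.5924388460186465e-05 need dp [-0.001  0.005 -0.193] turn [-0.     0.    -0.003]
```

View pics/s7.png

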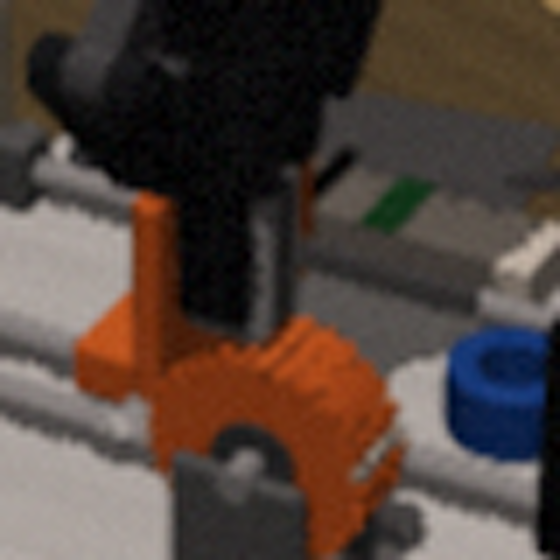

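```bash
python3 -m creep '[{"dp":[0,0,-1],"turn":[0,0,0],"fingers":0},{"dp":[0,0,-2],"turn":[0,0,0],"fingers":0},{"dp":[0,0,-2.7],"turn":[0,0,0],"fingers":0},{"dp":[0,0,-2.7],"turn":[-0.7,0,0],"fingers":0},{"dp":[0,0,-2.7],"turn":[-0.7,0,0],"fingers":0},{"dp":[0,0,-2.7],"turn":[-0.7,0,0],"fingers":0},{"dp":[0,0,-2.7],"turn":[-0.7,0,0],"fingers":0},{"dp":[0,0,-2.7],"turn":[-0.7,0,0],"fingers":0},{"dp":[0,0,-2.7],"turn":[-0.7,0,0],"fingers":0},{"dp":[0,0,-2.7],"turn":[-0.7,0,0],"fingers":0},{"dp":[0,0,-2.7],"turn":[-0.7,0,0],"fingers":0}]'
python3 -c "
from h import *
s=ctrl.get_state()['position']; print(s,proj('side',s),proj('top',s),ctrl.get_state()['q'])
cv2.imwrite('pics/s8.png',cv2.resize(ctrl.get_image('side')[150:300,220:420],None,fx=4,fy=4,interpolation=2))
cv2.imwrite('pics/t8.png',cv2.resize(ctrl.get_image('top')[170:340,240:460],None,fx=3.5,fy=3.5))
"
```

```text
clock: 6.67
position: [0.5201, -0.014, 0.1919]
eef_rot: [2.464, -0.002, 1.899]
ft_force: [-0.2, 0.9, 0.3]
opening: 0.0001
[ 0.52011693 -0.01400239  0.19194205] [329.5851978  216.04046302] [365.69467555 278.00979688] [-0.40157325 -0.09405901  0.46716844  2.46161583 -1.02107053  0.24626819
  1.34397718]
```

View pics/s8.png

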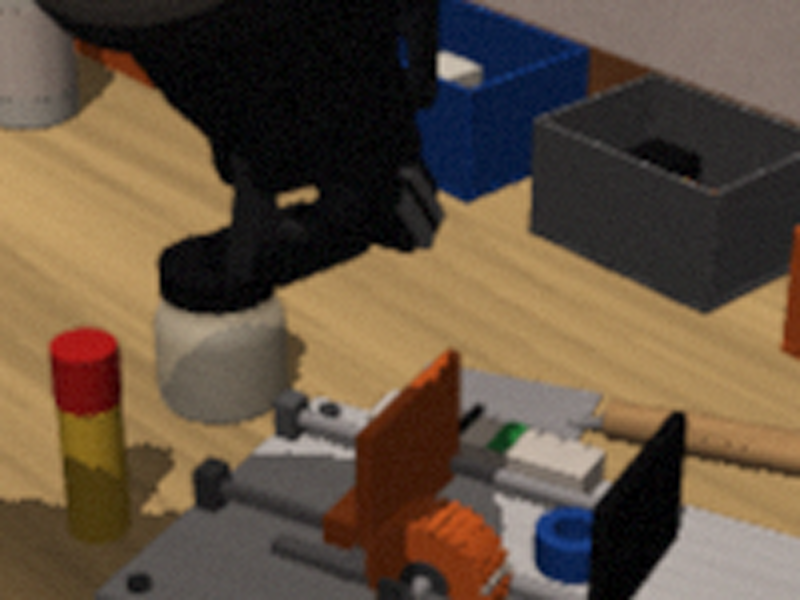

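View pics/t8.png

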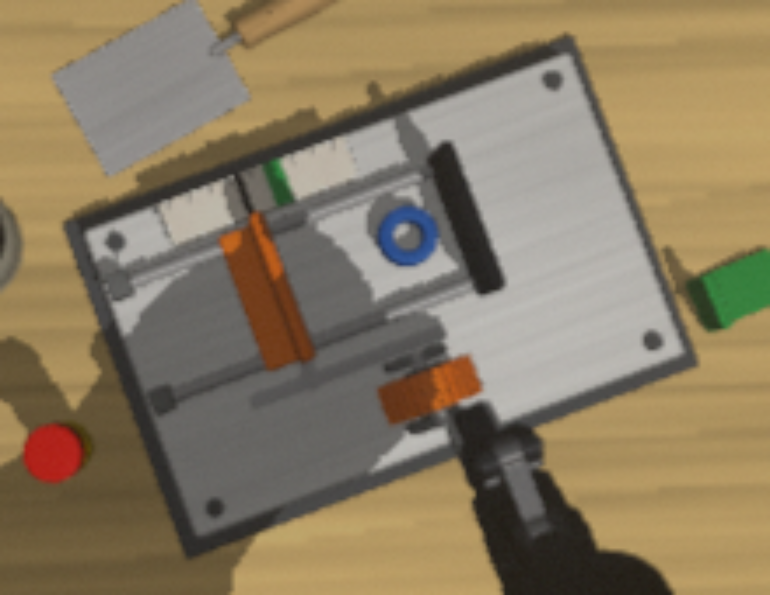

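```bash
python3 -c "
from h import *
a=cv2.imread('pics/s8.png')[130:290,300:500]; b=cv2.imread('pics/t8.png')[330:530,380:620]
cv2.imwrite('pics/z8.png',np.hstack([np.clip(cv2.resize(a,(400,400))*2.5,0,255),np.clip(cv2.resize(b,(400,400))*2.,0,255)]).astype('uint8'))
"
```

```text
(no output)
```

View pics/z8.png

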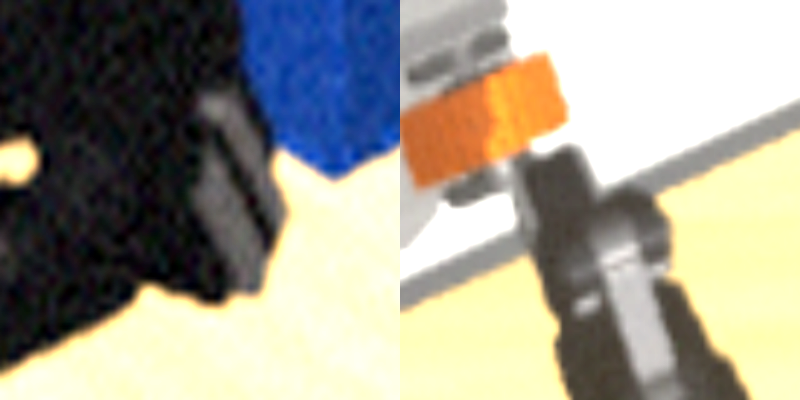

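```bash
cat >> h.py <<'E'
def tri(us,ut):
    A=[];b=[]
    for n,u in(("side",us),("top",ut)):
        p=ctrl.camera_params(n);E=p["extrinsics"];d=E[:3,:3]@np.linalg.solve(p["intrinsics"],[*u,1.]);d/=np.linalg.norm(d)
        P=np.eye(3)-np.outer(d,d);A.append(P);b.append(P@E[:3,3])
    A=np.vstack(A);b=np.hstack(b);X=np.linalg.lstsq(A,b,rcond=None)[0];return X,np.linalg.norm(A@X-b)
E
python3 -c "
from h import *
s=ctrl.get_state();T=Ro.from_euler('xyz',s['eef_rot']).as_matrix()
for us,ut in(((330,202.6),(373,286.8)),((330,202.6),(377,285.5)),((330,202.6),(369,288))):
  X,r=tri(us,ut);print(X,r,'tool',T.T@(X-s['position']))
"
```

```text
[ 0.50849505 -0.02316943  0.21959287] 0.0035431389462987533 tool [-0.00368677  0.00692778 -0.02994373]
[ 0.50830177 -0.0272589   0.22135321] 0.00024704917031185744 tool [-0.00749557  0.00683108 -0.03225535]
[ 0.50878812 -0.01903889  0.21782868] 0.00726680079058528 tool [ 0.00012816  0.00710611 -0.0275617 ]
```

```bash
python3 -m creep '[{"dp":[0,0,0],"turn":[0.7,0,0],"fingers":0},{"dp":[0,0,0],"turn":[0.7,0,0],"fingers":0},{"dp":[0,0,0],"turn":[0.7,0,0],"fingers":0},{"dp":[0,0,0],"turn":[0.7,0,0],"fingers":0},{"dp":[0,0,0],"turn":[0.7,0,0],"fingers":0},{"dp":[0,0,0],"turn":[0.7,0,0],"fingers":0},{"dp":[0,0,0],"turn":[0.7,0,0],"fingers":0},{"dp":[0,0,0],"turn":[0.7,0,0],"fingers":0}]'
python3 -c "
from h import *
need(-.055,.010,.075)"
```

```text
clock: 7.43
position: [0.5214, -0.0131, 0.1925]
eef_rot: [-3.111, 0.0, 1.893]
ft_force: [-1.3, 0.1, -0.0]
opening: -0.0
t 7.4333 local [-0.0465  0.0066  0.1925] F [-1.25  0.05 -0.01] op -4.5509143492972564e-05 need dp [ 0.082 -0.124  2.942] turn [-0.03  -0.    -0.008]
```

```bash
python3 -m creep '[{"dp":[0.08,-0.2,1],"turn":[-0.03,0,-0.008],"fingers":0},{"dp":[0.08,-0.2,2],"turn":[-0.03,0,-0.008],"fingers":0},{"dp":[0.08,-0.2,2.6],"turn":[-0.03,0,-0.008],"fingers":0},{"dp":[0.08,-0.2,2.7],"turn":[-0.03,0,-0.008],"fingers":0},{"dp":[0.08,-0.2,2.7],"turn":[-0.03,0,-0.008],"fingers":0},{"dp":[0.08,-0.2,2.7],"turn":[-0.03,0,-0.008],"fingers":0}]'
python3 -c "
from h import *
need(-.055,.010,.066)"
```

```text
clock: 7.93
position: [0.5098, -0.0139, 0.0849]
eef_rot: [3.135, -0.002, 1.905]
ft_force: [0.1, 0.5, 1.5]
opening: -0.0001
t 7.9333 local [-0.0578  0.0097  0.0849] F [0.14 0.49 1.54] op -8.415091585856348e-05 need dp [0.006 0.068 0.472] turn [ 0.006 -0.002  0.004]
```

```bash
python3 -m creep '[{"dp":[0,0.06,0.2],"turn":[0.006,0,0.004],"fingers":0},{"dp":[0,0.06,0.4],"turn":[0.006,0,0.004],"fingers":0},{"dp":[0,0.06,0.47],"turn":[0.006,0,0.004],"fingers":0},{"dp":[0,0.06,0.47],"turn":[0.006,0,0.004],"fingers":0}]'
for i in 1 2 3; do python3 -m creep '[{"dp":[0,0,0.04],"turn":[0,0,0],"fingers":0},{"dp":[0,0,0.04],"turn":[0,0,0],"fingers":0},{"dp":[0,0,0.04],"turn":[0,0,0],"fingers":0}]'; done
python3 -c "
from h import *
need(-.055,.010,.066)
cv2.imwrite('pics/s9.png',np.clip(cv2.resize(ctrl.get_image('side')[230:310,290:370],None,fx=7,fy=7,interpolation=2)*1.7,0,255).astype('uint8'))"
```

```text
clock: 8.27
position: [0.5117, -0.013, 0.0648]
eef_rot: [3.142, -0.002, 1.903]
ft_force: [0.8, -0.6, 1.3]
opening: -0.0
clock: 8.52
position: [0.5117, -0.013, 0.0637]
eef_rot: [3.141, -0.002, 1.904]
ft_force: [1.5, 1.3, 4.4]
opening: -0.0001
clock: 8.77
position: [0.5117, -0.013, 0.0622]
eef_rot: [3.141, -0.002, 1.904]
ft_force: [0.8, 2.6, 7.1]
opening: 0.0
clock: 9.02
position: [0.5118, -0.013, 0.0607]
eef_rot: [3.141, -0.002, 1.904]
ft_force: [-0.6, 1.5, 11.1]
opening: 0.0002
t 9.0167 local [-0.0556  0.0098  0.0607] F [-0.63  1.53 11.05] op 0.0001555947614173017 need dp [ 0.004  0.016 -0.132] turn [ 0.001 -0.002  0.003]
```

View pics/s9.png

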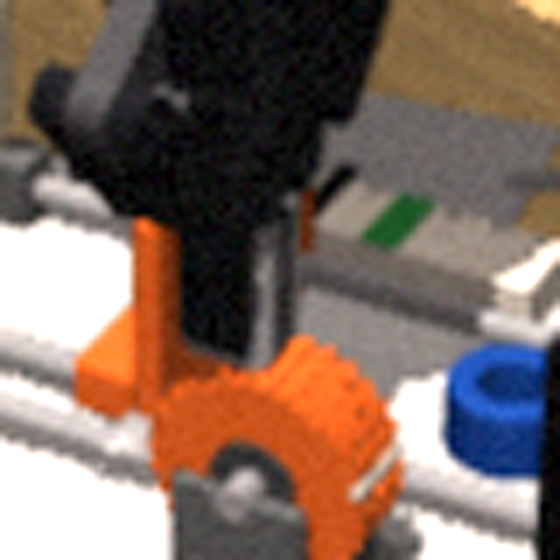

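```bash
python3 -m creep '[{"dp":[-0.05,0,-0.03],"turn":[0,0,0],"fingers":0},{"dp":[-0.15,0,-0.03],"turn":[0,0,0],"fingers":0},{"dp":[-0.25,0,-0.03],"turn":[0,0,0],"fingers":0},{"dp":[-0.35,0,-0.03],"turn":[0,0,0],"fingers":0},{"dp":[-0.45,0,-0.03],"turn":[0,0,0],"fingers":0},{"dp":[-0.5,0,-0.03],"turn":[0,0,0],"fingers":0},{"dp":[-0.5,0,-0.03],"turn":[0,0,0],"fingers":0}]'
python3 -c "
from h import *
need(-.055,.010,.066)
cv2.imwrite('pics/s10.png',np.clip(cv2.resize(ctrl.get_image('side')[230:310,290:370],None,fx=7,fy=7,interpolation=2)*1.7,0,255).astype('uint8'))"
```

```text
clock: 9.65
position: [0.5184, -0.0327, 0.0618]
eef_rot: [3.141, -0.002, 1.903]
ft_force: [1.3, -1.4, 7.4]
opening: 0.0001
t 9.65 local [-0.0557 -0.0109  0.0618] F [ 1.27 -1.38  7.35] op 0.0001475365347077056 need dp [ 0.524  0.019 -0.104] turn [ 0.001 -0.002  0.002]
```

View pics/s10.png

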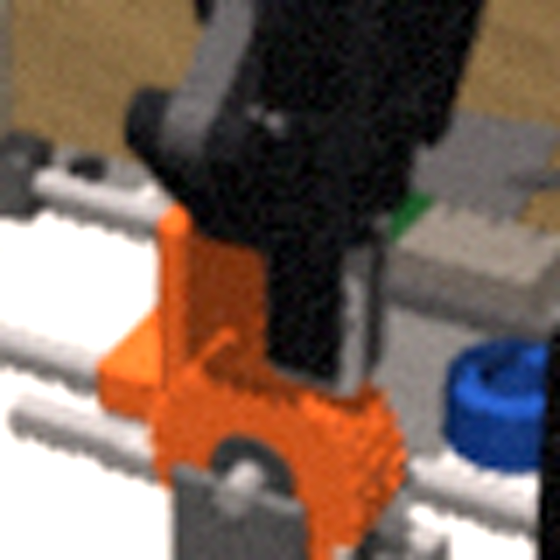

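```bash
python3 -m creep '[{"dp":[0,0,-0.2],"turn":[0,0,0],"fingers":0},{"dp":[0,0,-0.4],"turn":[0,0,0],"fingers":0},{"dp":[0.25,0,-0.4],"turn":[0,0,0],"fingers":0},{"dp":[0.5,0.0,-0.4],"turn":[0,0,0],"fingers":0},{"dp":[0.5,0.0,-0.4],"turn":[0,0,0],"fingers":0},{"dp":[0.5,0,-0.2],"turn":[0,0,0],"fingers":0},{"dp":[0.5,0,-0.05],"turn":[0,0,0],"fingers":0},{"dp":[0.5,0,0],"turn":[0,0,0],"fingers":0},{"dp":[0.5,0,0],"turn":[0,0,0],"fingers":0}]'
python3 -c "
from h import *
need(-.055,.010,.066)"
python3 -m creep '[{"dp":[-0.05,0,0],"turn":[0,0,0],"fingers":0},{"dp":[-0.15,0,0],"turn":[0,0,0],"fingers":0},{"dp":[-0.25,0,0],"turn":[0,0,0],"fingers":0},{"dp":[-0.35,0,0],"turn":[0,0,0],"fingers":0},{"dp":[-0.45,0,0],"turn":[0,0,0],"fingers":0},{"dp":[-0.5,0,0],"turn":[0,0,0],"fingers":0},{"dp":[-0.5,0,0],"turn":[0,0,0],"fingers":0},{"dp":[-0.5,0,-0.3],"turn":[0,0,0],"fingers":0},{"dp":[-0.5,0,-0.7],"turn":[0,0,0],"fingers":0},{"dp":[-0.5,0,-0.7],"turn":[0,0,0],"fingers":0}]'
python3 -c "
from h import *
need(-.055,.010,.066)
cv2.imwrite('pics/t11.png',cv2.resize(ctrl.get_image('top')[170:340,240:460],None,fx=3.5,fy=3.5,interpolation=2))
cv2.imwrite('pics/s11.png',cv2.resize(ctrl.get_image('side')[220:320,280:400],None,fx=6,fy=6,interpolation=2))"
```

```text
clock: 10.45
position: [0.5116, -0.0129, 0.0606]
eef_rot: [-3.141, -0.003, 1.904]
ft_force: [-0.3, 2.4, 10.2]
opening: 0.0002
t 10.45 local [-0.0558  0.01    0.0606] F [-0.3   2.41 10.23] op 0.0001559474338551018 need dp [-0.001  0.019 -0.136] turn [-0.    -0.003  0.003]
clock: 11.28
position: [0.5188, -0.0326, 0.0905]
eef_rot: [3.14, -0.002, 1.903]
ft_force: [2.2, -0.4, 0.5]
opening: 0.0003
t 11.2833 local [-0.0553 -0.0109  0.0905] F [ 2.25 -0.4   0.47] op 0.00027920843521348106 need dp [0.522 0.008 0.614] turn [ 0.001 -0.002  0.002]
```

View pics/t11.png

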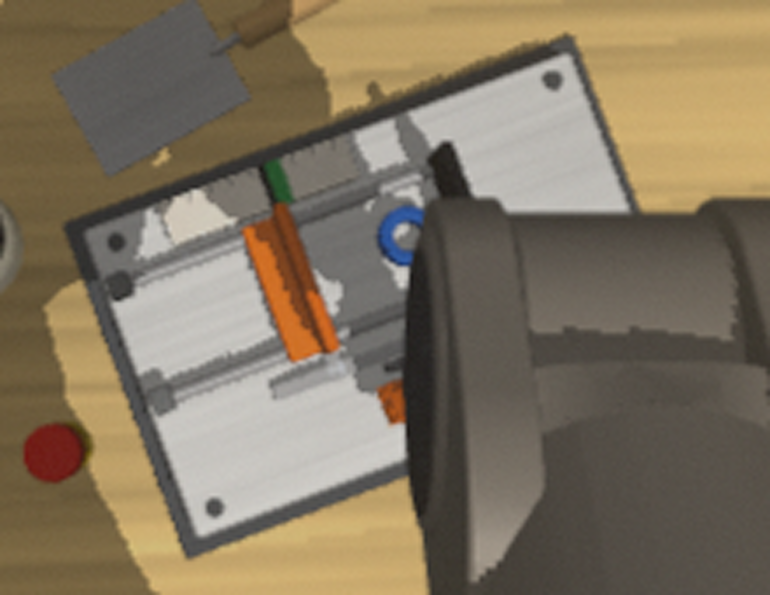

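View pics/s11.png

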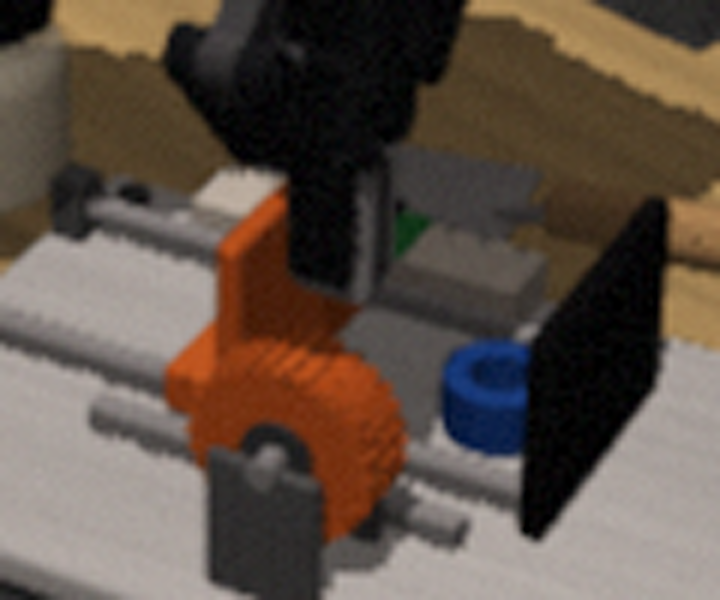

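```bash
python3 -m creep '[{"dp":[0.25,0,0.1],"turn":[0,0,0],"fingers":0},{"dp":[0.46,0.0,0.2],"turn":[0,0,0],"fingers":0},{"dp":[0.46,0.0,0.4],"turn":[0,0,0],"fingers":0},{"dp":[0.46,0,0.55],"turn":[0,0,0],"fingers":0},{"dp":[0.46,0,0.65],"turn":[0,0,0],"fingers":0},{"dp":[0.46,0,0.7],"turn":[0,0,0],"fingers":0},{"dp":[0.46,0,0.7],"turn":[0,0,0],"fingers":0}]'
python3 -c "
from h import *
need(-.055,.010,.066)"
python3 -m creep '[{"dp":[-0.05,0,0],"turn":[0,0,0],"fingers":0},{"dp":[-0.14,0,0],"turn":[0,0,0],"fingers":0},{"dp":[-0.23,0,0],"turn":[0,0,0],"fingers":0},{"dp":[-0.32,0,0],"turn":[0,0,0],"fingers":0},{"dp":[-0.4,0,0],"turn":[0,0,0],"fingers":0},{"dp":[-0.42,0,0],"turn":[0,0,0],"fingers":0},{"dp":[-0.42,0,0],"turn":[0,0,0],"fingers":0},{"dp":[-0.42,0,-0.4],"turn":[0,0,0],"fingers":0},{"dp":[-0.42,0,-1.4],"turn":[0,0,0],"fingers":0},{"dp":[-0.42,0,-2.4],"turn":[0,0,0],"fingers":0},{"dp":[-0.42,0,-3.2],"turn":[0,0,0],"fingers":0},{"dp":[-0.42,0,-3.2],"turn":[0,0,0],"fingers":0}]'
python3 -m creep '[{"dp":[0,-1,0],"turn":[0,0,0],"fingers":0},{"dp":[0.8,-2,0],"turn":[0,0,0],"fingers":0},{"dp":[1.6,-2,0],"turn":[0,0,0],"fingers":0},{"dp":[2.4,-2,0],"turn":[0,0,0],"fingers":0},{"dp":[3.2,-2,0],"turn":[0,0,0],"fingers":0},{"dp":[4,-2,0],"turn":[0,0,0],"fingers":0},{"dp":[4.8,-2,0],"turn":[0,0,0],"fingers":0},{"dp":[5.6,-2,0],"turn":[0,0,0],"fingers":0},{"dp":[5.6,-2,0],"turn":[0,0,0],"fingers":0},{"dp":[5.6,-2,0],"turn":[0,0,0],"fingers":0}]'
python3 -c "
from h import *
need(-.055,.010,.066)
cv2.imwrite('pics/t12f.png',ctrl.get_image('top'));cv2.imwrite('pics/s12f.png',ctrl.get_image('side'))
t=cv2.imread('pics/t12f.png');s=cv2.imread('pics/s12f.png')
cv2.imwrite('pics/t12.png',cv2.resize(t[170:340,240:460],None,fx=3.5,fy=3.5,interpolation=2))
cv2.imwrite('pics/s12.png',cv2.resize(s[225:370,230:460],None,fx=3.4,fy=3.4,interpolation=2))"
```

```text
clock: 11.97
position: [0.5116, -0.0146, 0.0606]
eef_rot: [-3.14, -0.003, 1.904]
ft_force: [-3.3, 1.5, 9.8]
opening: -0.0003
t 11.9667 local [-0.0563  0.0084  0.0606] F [-3.27  1.53  9.78] op -0.0003272273344211728 need dp [ 0.041  0.032 -0.134] turn [-0.001 -0.003  0.003]
clock: 12.97
position: [0.5204, -0.0312, 0.1948]
eef_rot: [3.134, -0.001, 1.903]
ft_force: [1.4, -0.2, 0.3]
opening: -0.0002
clock: 13.8
position: [0.3683, 0.1558, 0.1894]
eef_rot: [-3.141, -0.002, 1.907]
ft_force: [0.8, -0.7, -0.4]
opening: 0.0
t 13.8 local [-0.1367  0.216   0.1894] F [ 0.83 -0.7  -0.38] op 4.482646107509004e-05 need dp [-5.17   2.016  3.07 ] turn [-0.001 -0.002  0.006]
```

View pics/t12.png

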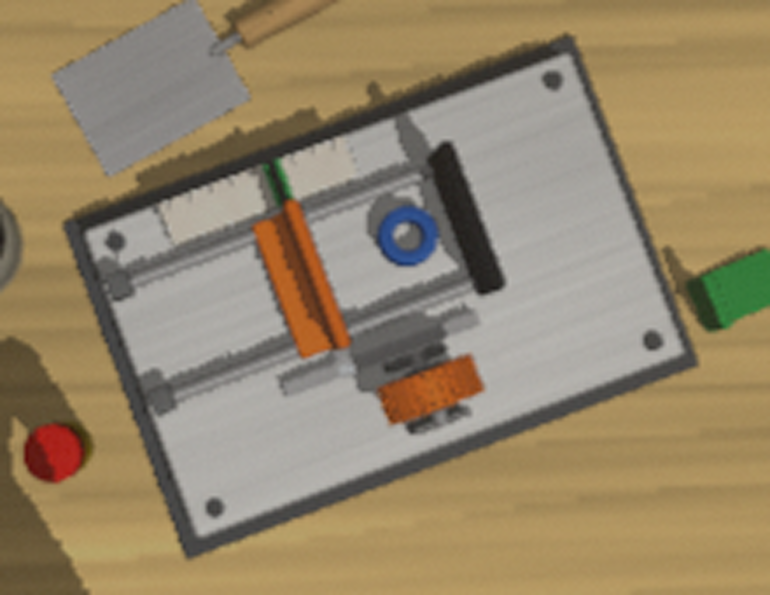

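View pics/s12.png

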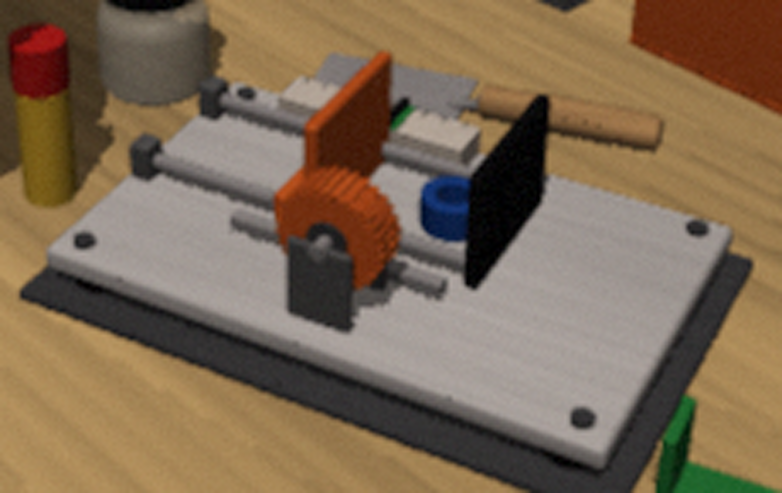

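Run:
```python
from h import *
for f in("top0","t12f"):
    im=cv2.imread(f"pics/{f}.png");hsv=cv2.cvtColor(im,cv2.COLOR_BGR2HSV)
    m=cv2.inRange(hsv,(5,170,80),(16,255,255));n,l,st,ce=cv2.connectedComponentsWithStats(m)
    for i in range(1,n):
        if 400<st[i][4]<700 and 250<ce[i][0]<400 and ce[i][1]>180: print(f,st[i],L(ray("top",ce[i],.075)))
    g=cv2.inRange(hsv,(50,120,40),(80,255,255))[200:240,300:340];v,u=np.nonzero(g)
    P=np.array([L(ray("top",(a+300,b+200),.044)) for a,b in zip(u,v)]);print("green",len(P),P[:,1].min(),P[:,1].max(),P[:,1].mean())
t=cv2.imread("pics/t12f.png");cv2.imwrite("pics/z12.png",np.hstack([cv2.resize(t[205:240,300:340],(480,420),interpolation=0),cv2.resize(cv2.imread("pics/top0.png")[205:240,300:340],(480,420),interpolation=0)])[:,:800])
d=t[205:235,312:326].astype(int);print(d[...,1])
```

```text
top0 [303 231  26  44 558] [0.01895138 0.0622624  0.075     ]
green 47 0.031022404134745545 0.03815092325945837 0.03460485771681653
t12f [312 227  28  45 547] [0.01879462 0.04372473 0.075     ]
green 5 0.031022404134745545 0.03275007275677069 0.031975778052188
[[150 150 151 139 110 104  88  88  88  89  90  90  89  89]
 [138 113 112 105  90  86  89  90  89  90  89  90  90  89]
 [102  86  88  87  87  89  86  86  86  88  89  88  88  89]
 [ 85  86  86  87  85  85  86  88  86  85  84  86  83  70]
 [ 86  85  84  85  85  85  86  83  85  78  71  66  60  55]
 [ 83  83  83  85  83  85  85  78  67  58  53  53  48  48]
 [ 83  82  82  83  76  66  65  58  53  50  49  49  50  50]
 [ 82  76  66  65  60  50  50  49  50  51  48  49  46  54]
 [ 68  58  51  52  50  50  49  50  50  48  54  64 110 151]
 [ 55  50  49  48  51  48  51  51  55 110 143 132 160 174]
 [ 48  48  49  48  48  52  70 106 138 161 158 150 173 173]
 [ 49  49  54  58  48  45  80 127 157 173 168 156 158 173]
 [ 56  82  96  91  90  40  63 109 148 173 173 170 165 173]
 [ 91 100 101  88  78  45  53  91 134 162 173 172 173 174]
 [102 102 100
[... 231 characters left out ...]
4 103 103  97  83  63  39  52  93 134 161 174 175]
 [176 171 142 106 100  92  66  45  42  86 131 159 175 177]
 [176 177 155 103 103  97  79  58  38  66 106 149 175 174]
 [177 176 155 102 103  98  83  65  42  44  74 113 150 166]
 [176 176 172 142 103 102  90  67  46  47  71  85 102 115]
 [176 177 175 154 102 104  95  76  57  56  84  89  85  77]
 [176 177 175 156 102  87  80  78  67  61  83  92  87  79]
 [175 180 166 124  79  86  92  88  66  53  75  86  89  83]
 [135 122 113  98  92  92  81  69  55  48  64  84  90  87]
 [ 96  94  92  83  84  70  64  59  57  48  59  80  90  87]
 [ 93  85  84  90  93  82  62  59  59  52  50  67  89  89]
 [ 85  92  93  99  95  92  77  65  58  54  44  62  86  91]]
```

View pics/z12.png

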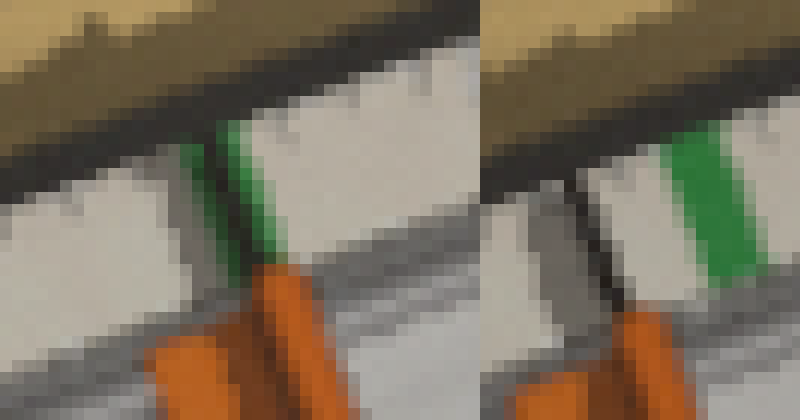

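```bash
python3 -c "
from station import ctrl
print(ctrl.get_state()['joint_velocities'].round(3));print(ctrl.hand_in())"
```

```text
[ 0.011 -0.003  0.01  -0.     0.001  0.003 -0.001]
the job is handed in; nothing more can be done
None
```

I set the cradle with three press-and-roll strokes on the wheel, about 21, 21 and 17 mm at roughly 7–11 N. Then I lifted the hand clear and handed the job in at about 14 s.

**Pointer:** In the last top view it stands inside the green band, with green showing on both sides. The cheek moved about 18.5 mm against the 18.6 mm needed, so I estimate slide at about 0.030 m.

**Small things:** In the last views the hub, scraper, bracket, jar and glue look unmoved. I compared these by eye only.

**Hand:** At the end it was about 0.19 m above the bench and away from the cradle. Force was near zero and the joints were practically still.

**One disagreement:** The shut fingertips sit about 28 mm behind the reported tool point, not at it. The camera triangulation gave about 24–30 mm, and contact began at a reported height of about 65 mm instead of 94 mm. I therefore found the pressing height by force, stepping down in increments of 2 mm or less.

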